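Pack the dish kit into the under-sink basket

TASK

Pack the dish kit into the wire basket: the pump bottle upright in the round cup, the square clip-lid glass container upright in the square bin, and the rectangular steel scraper flat in the long tray with its grip bar up. Set each one down on the floor of its insert rather than dropping it, and let go. Leave the look-alikes where they stand: the yellow bottle with the screw cap, the round glass jar and the scraper with the round plate.

Things in the scene. Friction and masses are not known exactly. Their poses are not given: they have to be found in the camera images.
- pump_bottle: Loose small yellow plastic bottle with a white pump head, upright. Straight round body 52 mm in diameter up to 74 mm high, then a shoulder; the pump top is 101 mm high and its spout reaches 25 mm from the axis along the body's x, so it stays within the body's outline. Origin: centre of its underside; z up. About 250 g.
- square_glass: Loose small SQUARE glass container closed by a grey plastic clip lid, 60 mm high. Glass 54 x 54 mm up to 48 mm high, lid 58 x 58 mm from 48 to 60 mm, with a thin clip flap down the middle of each side (about 60 mm across the flaps). The sides are parallel to its x and y axes. Origin: centre of its underside; z up. About 250 g. Starts upright.
- scraper: Loose stainless steel scouring scraper with a RECTANGULAR base plate, 110 mm long (along its x), 44 mm wide (y), 4 mm thick, lying flat. A grip bar 80 mm long (x) and 14 mm wide (y) runs along the middle, from 28 to 44 mm above the underside, on two posts near the bar's ends. The same both ways round. Origin: centre of its underside; z up. About 160 g.
- capped_bottle: Look-alike, to be left: yellow bottle with the same body as the pump bottle, but with a plain round white screw cap (36 mm in diameter, top at 101 mm) and no pump. Origin: centre of its underside; z up. Loose.
- round_glass: Look-alike, to be left: ROUND glass jar with a round grey clip lid, 58 mm in diameter, 60 mm high. Origin: centre of its underside; z up. Loose.
- round_scraper: Look-alike, to be left: steel scraper with the same grip bar (along x, top at 44 mm), but on a ROUND base plate 80 mm in diameter, 4 mm thick. Origin: centre of its underside; z up. Loose.
- round_cup: Round white plastic cup insert in the basket, for the pump bottle. Fixed to the basket. Inner diameter 76 mm, outer 82 mm; inner floor 3 mm and rim 38 mm above its origin. Origin: centre of its underside; z up. 
- square_bin: Square white plastic bin insert in the basket, for the square container. Fixed to the basket. Inside 82 x 82 mm, outside 88 x 88 mm, sides parallel to its x and y; inner floor 3 mm and rim 28 mm above its origin. Origin: centre of its underside; z up. 
- long_tray: Long shallow white plastic tray insert in the basket, for the rectangular scraper. Fixed to the basket. Inside 134 mm (its x) by 68 mm (its y), outside 140 x 74 mm; inner floor 3 mm and rim 15 mm above its origin. Origin: centre of its underside; z up. 
- basket: Steel wire basket on the cabinet floor, does not move. 156 mm (x) by 350 mm (y), top wire 38 mm high. Inserts stand in it 112 mm apart along its y, origins 6 mm above the cabinet floor, yaw as the basket. Origin: centre of its underside; z up. Not listed: a plug and a tablet, 14 mm high, among the loose things; 40 mm or more clear, things up to 60 mm high at the sides; taller ones farther off.
Not all that is in view belongs to the job. Leave any pink look-alike of the pump_bottle alone.

How it is judged (in metres and radians):
At the end, for the whole second after the job is handed in: Bottle in cup, square glass in bin, scraper in tray: each at rest on the insert's floor, tilt under 0.1 rad, within 15 mm of its centre in x and y, underside -2 to 8 mm over its origin; scraper within 0.35 rad of the tray's length; look-alikes moved under 25 mm, tilt under 0.1 rad (x of pump_bottle in the frame of round_cup between -0.015 and 0.015 m and y of pump_bottle in the frame of round_cup between -0.015 and 0.015 m and z of pump_bottle in the frame of round_cup between -0.002 and 0.008 m and angle between each of pump_bottle, square_glass, scraper, capped_bottle, round_glass, round_scraper's own z axis and vertical below 0.1 rad and linear speed of each of pump_bottle, square_glass, scraper below 0.02 m/s and angular speed of each of pump_bottle, square_glass, scraper below 0.2 rad/s and x of square_glass in the frame of square_bin between -0.015 and 0.015 m and y of square_glass in the frame of square_bin between -0.015 and 0.015 m and z of square_glass in the frame of square_bin between -0.002 and 0.008 m and x of scraper in the frame of long_tray between -0.015 and 0.015 m and y of scraper in the frame of long_tray between -0.015 and 0.015 m and z of scraper in the frame of long_tray between -0.002 and 0.008 m and angle between the x axis of scraper and the x axis of long_tray, either way round below 0.35 rad and distance of each of capped_bottle, round_glass, round_scraper from where it was at the start of the episode below 0.025 m); the robot touches nothing.
It fails at once if the pump bottle is dropped or thrown: moving faster than 0.6 m/s with no finger on it (a fall of some 18 mm) (contact force between pump_bottle and the fingers below 0.05 N and linear speed of pump_bottle above 0.6 m/s).
It fails at once if the square glass container is dropped or thrown: moving faster than 0.6 m/s with no finger on it (a fall of some 18 mm) (contact force between square_glass and the fingers below 0.05 N and linear speed of square_glass above 0.6 m/s).
It fails at once if the scraper is dropped or thrown: moving faster than 0.6 m/s with no finger on it (a fall of some 18 mm) (contact force between scraper and the fingers below 0.05 N and linear speed of scraper above 0.6 m/s).
It fails at once if a look-alike (screw-cap bottle, round glass jar or round scraper) is displaced by more than 25 mm or tipped (distance of any of capped_bottle, round_glass, round_scraper from where it was at the start of the episode above 0.025 m or angle between any of capped_bottle, round_glass, round_scraper's own z axis and vertical above 0.3 rad).
It also fails if it takes over 93 s, if anything falls off the work surface, if the arm or the gripper's body presses on something with over 40 N, if the wrist force passes 120 N, or if a joint passes its speed limit or range.

ROBOT

A 6-joint arm with a two-finger parallel gripper is mounted at the origin on the work surface. World frame = base frame: x ahead of the robot, y to its left, z up, the work surface at z = 0. Lengths are in m, angles in degrees, forces in N, time in s.
With the tool pointing down it reaches from about 0.3 to 0.75 m from the base axis. Payload 8.5 kg.
Tool frame: the origin (TCP) lies at the very end of the fingers, on their centre line; the grasp point (between the pads) lies 19 mm behind it (env.hold_point_z is the distance from the TCP to the grasp point, in m); z points along the fingers, y is the line along which they close (so a half turn about z gives the same grasp; the last joint's range is limited). The gripper opens to 85 mm and grips with 20 to 120 N. Pads are 22 mm wide; open, the fingers measure 114 mm over their backs; the gripper's body (76 mm by 85 mm) begins 54 mm behind the grasp point. The pads swing forward as they close: fully open they stand 13 mm farther back than shut.
Start: joints at [62.836, 21.807, 74.336, -0, 83.858, -12.336], TCP at [0.141, 0.532, 0.231] pointing down, gripper open.
Joint ranges: [-178.18, 178.18], [-50.72, 133.34], [12.68, 142.11], [-81.47, 261.47], [9.98, 163.14], [-165.26, 165.26]. Speed limits (degrees/s): [136.94, 136.94, 180, 180, 180, 180].

INTERFACE

Orientations are given as a 3x3 rotation matrix whose columns are the frame's x, y, z axes.
In Python, from rig import env, optics gives the robot as it stands.
- The arm moves only by the shell command python3 -m jog 'ROWS' [OPENING] [FORCE]. ROWS is JSON, a list of rows, each an object with "linear": the shift along the tool's x, y, z in units of 40 mm (1.0 is 40 mm), a list of three; "roll": the turn about the tool's z in units of 5 degrees (1.0 is 5 degrees). A call has 1 to 12 rows; each row shifts and turns the commanded pose from where the row before left it, along the tool's axes as they then stand; what a row does not reach is not made up. A row lasts 1/12 s, in which the tool goes at most 41.7 mm and 7.16 degrees, less where a joint would pass 70% of its speed; a pose out of reach is approached as far as the arm can. A call is refused whole if a number of a shift passes 1 or a number of a turn 1, either way. A call with a gripper value outside its range is refused whole. OPENING is the opening, from -1 (shut) to 1 (fully open), set as the call begins (- or left out, the last holds). The fingers move at their own pace and stop on an object; FORCE is the grip in N (left out, the last holds). Time passes only in rows, so rows that do not move let the fingers close. It gives the time, the measured TCP pose, the force, the opening and the grip force at its end, in the units of the state.
- env.observe(): the state, without advancing time (a new reading comes with each control period).
- optics.get_image(name): name is "scene" or "side" or "wrist"; returns the picture (384x512x3 uint8, red, green, blue); there is no depth.
- optics.calibration(name): a dict with "fov_y" (degrees; the focal length in pixels is half the picture's height over the tangent of half this angle, whatever the lens; pixels are square), "cx", "cy" (the principal point, pixels), "T" (4x4, takes a point from camera to world coordinates). Camera axes: x right, y down, z forward; pixel columns grow to the right and rows downward; lengths in m; the calibration is good to about 2 mm. A picture is of the moment at which its call begins: read the wrist's pose just before it. calibration takes no time and is no camera call; for the wrist camera it gives the pose at the moment of the call.
- env.close_job(): hands the job in; it is judged then, once.
The state is a dict: "time_s": time; "q": joint angles; "qvel": joint speeds; "joint_efforts": joint torques, N m; "position": TCP position; "tool_rot": TCP orientation; "ft_force": force on the tool from outside, world axes, zero at the start; "wrist_torque": the same for the moment, N m; "grip_width": finger opening in m; "gripper_force": force on a finger pad.
Only numpy, scipy, OpenCV 4.12 (cv2) and the standard library are available. Lean on these libraries where they do the work, as an engineer would, in place of code of your own. Each camera call takes 0.05 s, during which the arm holds its last target. There are 200 camera calls.

## Working session

There is one attempt and no reset: what is moved stays moved. The work goes in short steps, Python scripts to look and compute and a shell command to move; the robot and the scene stay as the last step left them, time stands still between calls to the robot, and variables do not carry over. Pictures are saved under pics/ and viewed, at most 14 in all, crops included, and the job is handed in when it is done.

```bash
mkdir -p pics; ls
python3 - <<'E'
from rig import env, optics
import cv2, numpy as np
for n in ["scene","side","wrist"]:
    c=optics.calibration(n); print(n,c["fov_y"],c["cx"],c["cy"],{k:v for k,v in c.items() if k not in("fov_y","cx","cy","T")}); print(np.round(c["T"],3).tolist())
    im=optics.get_image(n); cv2.imwrite(f"pics/{n}0.png",im[:,:,::-1])
s=env.observe(); print(s["time_s"],s["position"],np.round(s["tool_rot"],3).tolist(),s["grip_width"],env.hold_point_z)
E
```

```text
pics
scene 43.348866007860714 259.3260103672372 201.52750736133342 {}
[[0.671, 0.496, -0.552, 1.132], [0.741, -0.429, 0.516, -0.563], [0.02, -0.755, -0.655, 0.742], [0.0, 0.0, 0.0, 1.0]]
side 48.91461664531113 252.4740290233942 185.89036616216828 {}
[[0.692, -0.348, 0.633, -0.123], [-0.722, -0.365, 0.588, -0.663], [0.026, -0.863, -0.504, 0.59], [0.0, 0.0, 0.0, 1.0]]
wrist 61.01517273242719 253.51500351259224 187.40370927654058 {}
[[0.255, 0.915, 0.311, 0.06], [0.967, -0.241, -0.084, 0.554], [-0.002, 0.323, -0.947, 0.375], [0.0, 0.0, 0.0, 1.0]]
0.15 [0.14065023 0.53149454 0.23087058] [[-0.967, 0.256, -0.001], [0.256, 0.967, -0.001], [0.0, -0.001, -1.0]] 0.08544045872298503 0.0187
```

View pics/scene0.png

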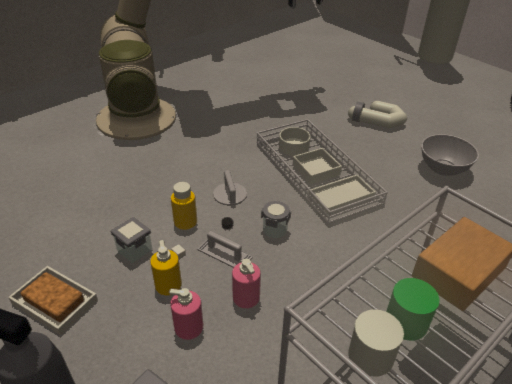

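View pics/side0.png

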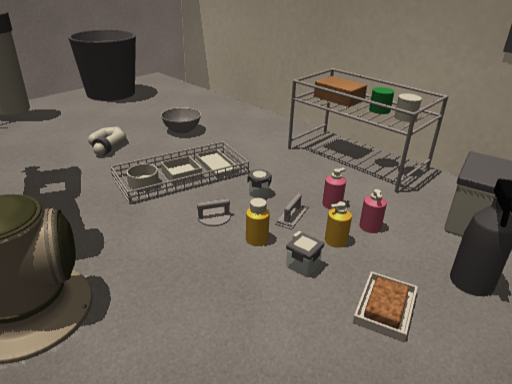

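View pics/wrist0.png

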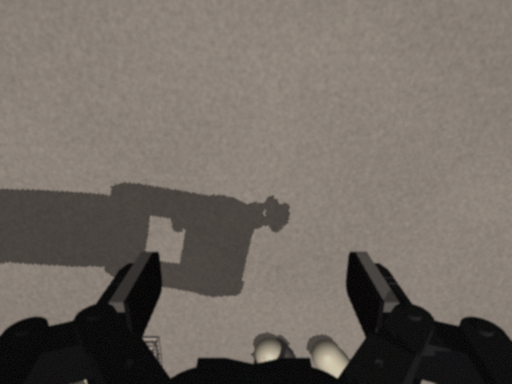

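The scene picture shows the pump bottle at (166,270), with the capped yellow bottle at (184,208) and pink pumps at (246,285) and (187,313). The square glass is at (131,238), the round jar at (276,215), the rectangular scraper at (224,248) and the round scraper at (230,190). The inserts are at (295,137), (317,165) and (343,194). The side view has the same things, with the pump bottle at (339,225), the square glass at (305,252) and the scraper at (292,210). The wrist view shows only floor and shadow.

```bash
cat > h.py <<'E'
from rig import env, optics
import cv2, numpy as np
def ray(c,u,v):
    f=192/np.tan(np.radians(c["fov_y"]/2)); d=np.array([(u-c["cx"])/f,(v-c["cy"])/f,1.]); T=np.array(c["T"])
    return T[:3,3],T[:3,:3]@d
def plane(c,u,v,z):
    o,d=ray(c,u,v); return o+d*(z-o[2])/d[2]
def tri(c1,p1,c2,p2):
    o1,d1=ray(c1,*p1); o2,d2=ray(c2,*p2)
    t=np.linalg.lstsq(np.c_[d1,-d2],o2-o1,rcond=None)[0]
    a,b=o1+d1*t[0],o2+d2*t[1]; return (a+b)/2,np.linalg.norm(a-b)
def proj(c,P):
    T=np.array(c["T"]); p=T[:3,:3].T@(np.array(P)-T[:3,3]); f=192/np.tan(np.radians(c["fov_y"]/2))
    return p[:2]/p[2]*f+[c["cx"],c["cy"]]
E
python3 - <<'E'
from h import *
a,b=optics.calibration("scene"),optics.calibration("side")
P={"cup":((295,135),(142,174),.044),"bin":((317,163),(183,167),.034),"tray":((343,194),(217,161),.021),"sq":((131,232),(305,243),.06),"scr":((225,241),(293,206),.044),"cap":((182,188),(258,205),.101),"round":((276,211),(260,177),.06),"rscr":((229,184),(213,205),.044),"pump":((162,244),(340,207),.101),"baskNW":((257,134),(113,169),.038),"baskA":((380,197),(246,150),.038),"baskB":((310,122),(None)or (235,0),.038)}
for k,(p,q,z) in P.items():
    t,e=tri(a,p,b,q); print(k,np.round(t,3),round(e,4),np.round(plane(a,*p,z)[:2],3),np.round(plane(b,*q,z)[:2],3))
w,s=cv2.imread("pics/scene0.png"),cv2.imread("pics/side0.png")
x=np.vstack([np.hstack([cv2.resize(w[170:300,100:300],(400,260)),cv2.resize(s[160:290,190:390],(400,260))]),np.hstack([cv2.resize(w[110:240,230:430],(400,260)),cv2.resize(s[110:240,90:290],(400,260))])])
cv2.imwrite("pics/crop1.png",x)
E
```

```text
cup [0.404 0.24  0.037] 0.0079 [0.408 0.237] [0.395 0.22 ]
bin [0.518 0.205 0.028] 0.0028 [0.522 0.2  ] [0.509 0.193]
tray [0.627 0.18  0.014] 0.0042 [0.633 0.171] [0.62  0.174]
sq [ 0.456 -0.278  0.057] 0.0041 [ 0.46  -0.281] [ 0.453 -0.278]
scr [ 0.581 -0.143  0.031] 0.0063 [ 0.589 -0.147] [ 0.564 -0.158]
cap [ 0.449 -0.148  0.094] 0.0023 [ 0.456 -0.151] [ 0.441 -0.157]
round [ 0.599 -0.016  0.053] 0.0031 [ 0.604 -0.019] [ 0.589 -0.027]
rscr [ 0.44  -0.013  0.032] 0.0041 [ 0.454 -0.025] [ 0.43  -0.024]
pump [ 0.566 -0.277  0.1  ] 0.0096 [ 0.564 -0.272] [ 0.562 -0.284]
baskNW [0.321 0.195 0.062] 0.0713 [0.333 0.17 ] [0.36  0.308]
baskA [0.723 0.171 0.045] 0.042 [0.707 0.209] [0.711 0.144]
baskB [0.63  0.038 0.384] 0.2015 [0.383 0.322] [3.219 2.774]
```

View pics/crop1.png

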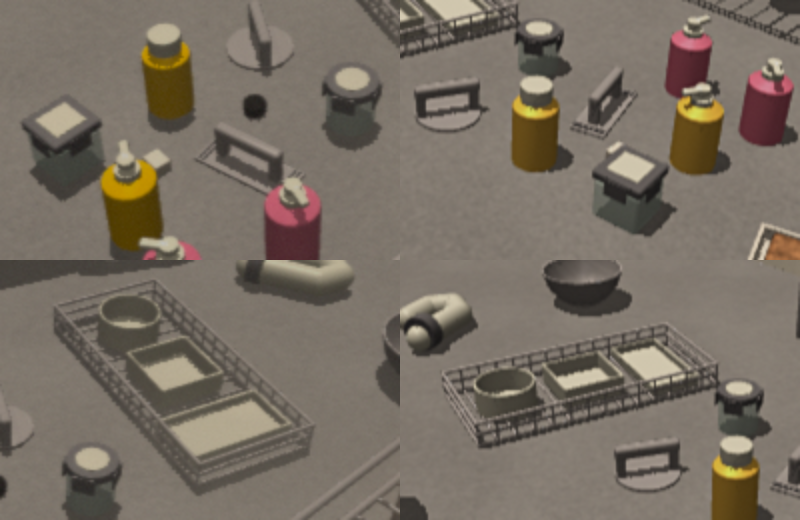

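The crops confirm the choice: the pump bottle (spout visible) is at scene (166,270), the square lid at (131,235), and the rectangular plate at (224,250), so all three are told apart from their look-alikes. The two views disagree by about 1 cm, so I'll measure from above with the wrist camera.

```bash
python3 -m jog '[{"linear":[-0.8,-0.4,-0.18]},{"linear":[-0.8,-0.4,-0.18]},{"linear":[-0.8,-0.4,-0.18]},{"linear":[-0.8,-0.4,-0.18]},{"linear":[-0.8,-0.4,-0.18]},{"linear":[-0.8,-0.4,-0.18]},{"linear":[-0.8,-0.4,-0.18]}]' 1 40
python3 -m jog '[{"linear":[-0.8,-0.4,-0.18]},{"linear":[-0.8,-0.4,-0.18]},{"linear":[-0.8,-0.4,-0.18]},{"linear":[-0.8,-0.4,-0.18]},{"linear":[-0.8,-0.4,-0.18]},{"linear":[-0.8,-0.4,-0.18]},{"linear":[-0.8,-0.4,-0.18]},{"linear":[0,0,0]},{"linear":[0,0,0]},{"linear":[0,0,0]}]'
python3 - <<'E'
from h import *
import pickle
s=env.observe();c=optics.calibration("wrist");im=optics.get_image("wrist")
cv2.imwrite("pics/w1.png",im[:,:,::-1]);pickle.dump(c,open("w1.pkl","wb"))
print(s["time_s"],s["position"],np.round(s["tool_rot"],3).tolist(),s["q"])
E
```

```text
0.15 [0.14065023 0.53149454 0.23087058] [[-0.967, 0.256, -0.001], [0.256, 0.967, -0.001], [0.0, -0.001, -1.0]] [ 6.28364791e+01  2.18328429e+01  7.43707487e+01  1.45602164e-03
  8.38580706e+01 -1.23355258e+01]invalid input
invalid input
```

View pics/w1.png

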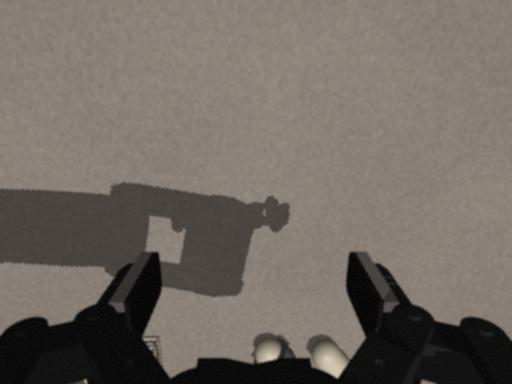

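The move was refused, so this picture still shows the start. Every row probably needs "roll" as well.

```bash
python3 -m jog '[{"linear":[-0.8,-0.4,-0.18],"roll":0},{"linear":[-0.8,-0.4,-0.18],"roll":0},{"linear":[-0.8,-0.4,-0.18],"roll":0},{"linear":[-0.8,-0.4,-0.18],"roll":0},{"linear":[-0.8,-0.4,-0.18],"roll":0},{"linear":[-0.8,-0.4,-0.18],"roll":0},{"linear":[-0.8,-0.4,-0.18],"roll":0}]' 1 40
python3 -m jog '[{"linear":[-0.8,-0.4,-0.18],"roll":0},{"linear":[-0.8,-0.4,-0.18],"roll":0},{"linear":[-0.8,-0.4,-0.18],"roll":0},{"linear":[-0.8,-0.4,-0.18],"roll":0},{"linear":[-0.8,-0.4,-0.18],"roll":0},{"linear":[-0.8,-0.4,-0.18],"roll":0},{"linear":[-0.8,-0.4,-0.18],"roll":0},{"linear":[0,0,0],"roll":0},{"linear":[0,0,0],"roll":0},{"linear":[0,0,0],"roll":0}]'
cat > snap.py <<'E'
from h import *
import pickle,sys
def snap(n):
    s=env.observe();c=optics.calibration("wrist");im=optics.get_image("wrist")
    cv2.imwrite(f"pics/{n}.png",im[:,:,::-1]);pickle.dump(c,open(f"{n}.pkl","wb"))
    print(s["time_s"],s["position"],np.round(s["tool_rot"],3).tolist(),np.round(s["q"],0))
if __name__=="__main__": snap(sys.argv[1])
E
python3 snap.py w1
```

```text
time_s: 0.78
position: [0.3296, 0.3647, 0.2821]
tool_rot: [[-0.967, 0.256, -0.0], [0.256, 0.967, -0.0], [0.0, -0.0, -1.0]]
ft_force: [1.0, 0.7, -0.6]
grip_width: 0.0856
gripper_force: 0.0
time_s: 1.62
position: [0.5161, 0.2007, 0.3318]
tool_rot: [[-0.967, 0.256, -0.001], [0.256, 0.967, 0.0], [0.001, -0.0, -1.0]]
ft_force: [0.2, 0.7, 0.3]
grip_width: 0.0857
gripper_force: 0.0
1.6167 [0.51614198 0.20065989 0.33178216] [[-0.967, 0.256, -0.001], [0.256, 0.967, 0.0], [0.001, -0.0, -1.0]] [  9.  19.  62.   0.  99. -66.]
```

View pics/w1.png

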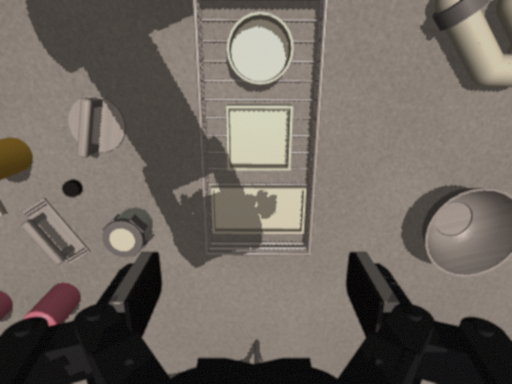

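The wrist view shows cup, bin and tray at (260,48), (260,138) and (258,209), nearly aligned with the picture. The round jar is at (123,238), the round scraper at (95,127), and the rectangular scraper at (55,232).

Run:
```python
from h import *
import pickle
c=pickle.load(open("w1.pkl","rb"))
for n,p,z in [("cup rim",(260,48),.044),("cupL",(227,48),.044),("cupR",(293,48),.044),("bin",(260,138),.009),("binL",(228,138),.034),("binR",(292,138),.034),("bin rim",(260,138),.034),("tray",(258,209.5),.009),("trL",(212,209),.015),("trR",(304,209),.015),
 ("basTR",(326,0),.038),("basBR",(310,252),.038),("basTL",(194,0),.038),("basBL",(208,250),.038)]:
    print(n,np.round(plane(c,*p,z),4))
im=cv2.imread("pics/w1.png");h=cv2.cvtColor(im,cv2.COLOR_BGR2HSV)
m=((im[:,:,1]>165)*255).astype(np.uint8);m[:,:190]=0;m[:,330:]=0
for k in cv2.findContours(m,0,2)[0]:
    if cv2.contourArea(k)>300: print(cv2.minAreaRect(k))
```

```text
cup rim [0.4057 0.239  0.044 ]
cupL [0.3954 0.2    0.044 ]
cupR [0.416 0.278 0.044]
bin [0.519  0.2105 0.009 ]
binL [0.5034 0.169  0.034 ]
binR [0.5256 0.2534 0.034 ]
bin rim [0.5145 0.2112 0.034 ]
tray [0.626  0.1798 0.009 ]
trL [0.6048 0.1125 0.015 ]
trR [0.6407 0.2485 0.015 ]
basTR [0.3744 0.3281 0.038 ]
basBR [0.7021 0.2415 0.038 ]
basTL [0.3343 0.1765 0.038 ]
basBL [0.6592 0.0923 0.038 ]
((274.1290283203125, 210.79092407226562), (61.0848503112793, 44.760948181152344), 1.1017061471939087)
((258.0, 137.0), (52.0, 56.0), 90.0)
((260.0, 47.5), (71.0, 66.0), 90.0)
```

Insert sizes and the 112 mm spacing check out: cup (.408,.239), bin (.516,.210), tray (.624,.181), yaw in line with the tool. Next, the objects.

```bash
python3 -m jog '[{"linear":[-0.24,-0.8,0],"roll":0},{"linear":[-0.24,-0.8,0],"roll":0},{"linear":[-0.24,-0.8,0],"roll":0},{"linear":[-0.24,-0.8,0],"roll":0},{"linear":[-0.24,-0.8,0],"roll":0},{"linear":[-0.24,-0.8,0],"roll":0},{"linear":[-0.24,-0.8,0],"roll":0},{"linear":[-0.24,-0.8,0],"roll":0},{"linear":[-0.24,-0.8,0],"roll":0},{"linear":[-0.24,-0.8,0],"roll":0},{"linear":[-0.24,-0.8,0],"roll":0},{"linear":[-0.24,-0.8,0],"roll":0}]'
python3 -m jog '[{"linear":[0,0,0],"roll":0},{"linear":[0,0,0],"roll":0},{"linear":[0,0,0],"roll":0}]' >/dev/null
python3 snap.py w2
```

```text
time_s: 2.67
position: [0.5293, -0.2003, 0.3324]
tool_rot: [[-0.967, 0.254, 0.0], [0.254, 0.967, 0.0], [-0.0, 0.0, -1.0]]
ft_force: [0.7, 0.4, -0.3]
grip_width: 0.0854
gripper_force: 0.0
2.9167 [ 0.52956493 -0.19889331  0.33223158] [[-0.967, 0.255, -0.0], [0.255, 0.967, 0.0], [0.0, 0.0, -1.0]] [ -33.   21.   60.    0.  100. -108.]
```

View pics/w2.png

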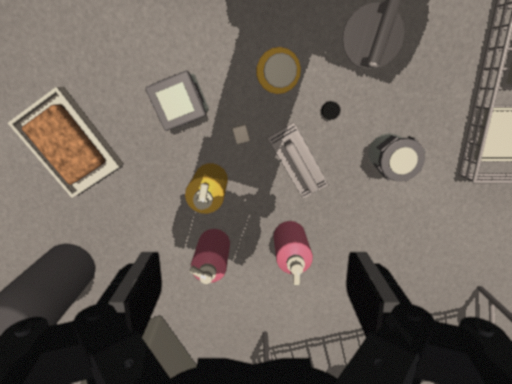

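The view shows the square lid at (177,101), turned about 25°. The pump bottle is at (206,189) with its spout at (204,193), the capped bottle at (279,70), and the scraper bar from (287,145) to (316,188). The round jar is at (401,160), the round scraper at (375,35), and pink pumps at (211,255) and (293,248).

Run:
```python
from h import *
import pickle
c=pickle.load(open("w2.pkl","rb"));im=cv2.imread("pics/w2.png")
h=cv2.cvtColor(im,cv2.COLOR_BGR2HSV)
R=optics.calibration  # unused
m=((h[...,0]>15)&(h[...,0]<32)&(h[...,1]>140)).astype(np.uint8)*255
for k in cv2.findContours(m,0,2)[0]:
    if cv2.contourArea(k)>200: print("yel",cv2.boundingRect(k),cv2.minEnclosingCircle(k))
g=(im[...,1]>165).astype(np.uint8)*255; g[:, :140]=0;g[:60]=0;g[140:]=0;g[:,215:]=0
k=max(cv2.findContours(g,0,2)[0],key=cv2.contourArea);r=cv2.minAreaRect(k);print("lab",r)
cs=[plane(c,*p,.06)[:2] for p in cv2.boxPoints(r)]
print(np.round(np.mean(cs,0),4),[round(float(np.degrees(np.arctan2(*(cs[(i+1)%4]-cs[i])[::-1]))),1) for i in range(4)],[round(float(np.linalg.norm(cs[(i+1)%4]-cs[i])),4) for i in range(4)])
L=[plane(c,*p,.06)[:2] for p in [(146,88),(186,71),(207,113),(167,130)]]
print("lid",np.round(np.mean(L,0),4),[round(float(np.linalg.norm(L[(i+1)%4]-L[i])),4) for i in range(4)])
P=[plane(c,*p,.004)[:2] for p in [(272,138),(293,124),(326,185),(303,196)]]
print("plate",np.round(np.mean(P,0),4),[round(float(np.linalg.norm(P[(i+1)%4]-P[i])),4) for i in range(4)])
a,b=plane(c,287,145,.044),plane(c,316,188,.044);print("bar",a,b,(a+b)/2,np.linalg.norm(a-b),np.degrees(np.arctan2(*(b-a)[1::-1])))
for n,p,z in [("pump body",(207,189),.074),("pumphd",(204,188),.09),("cap",(281,70),.101),("round",(404,159),.06)]: print(n,np.round(plane(c,*p,z),4))
x=cv2.resize(im[60:215,130:340],(800,590),interpolation=2);cv2.imwrite("pics/w2c.png",x)
```

```text
yel (185, 164, 42, 49) ((206.2836456298828, 187.6715087890625), 25.126976013183594)
yel (257, 47, 43, 47) ((278.5, 70.0), 23.135570526123047)
lab ((174.54733276367188, 101.31360626220703), (31.307695388793945, 29.384618759155273), 67.38013458251953)
[ 0.4528 -0.2787] [96.4, 5.5, -83.0, -176.2] [0.0367, 0.0366, 0.0378, 0.037]
lid [ 0.4528 -0.2761] [0.0539, 0.0546, 0.0561, 0.0555]
plate [ 0.5828 -0.1417] [0.036, 0.107, 0.0387, 0.1028]
bar [ 0.54484361 -0.15529799  0.044     ] [ 0.61472878 -0.12949676  0.044     ] [ 0.57978619 -0.14239737  0.044     ] 0.07449591474233987 20.263876756177776
pump body [ 0.5684 -0.2708  0.074 ]
pumphd [ 0.5614 -0.2703  0.09  ]
cap [ 0.4503 -0.1461  0.101 ]
round [ 0.5984 -0.0118  0.06  ]
```

View pics/w2c.png

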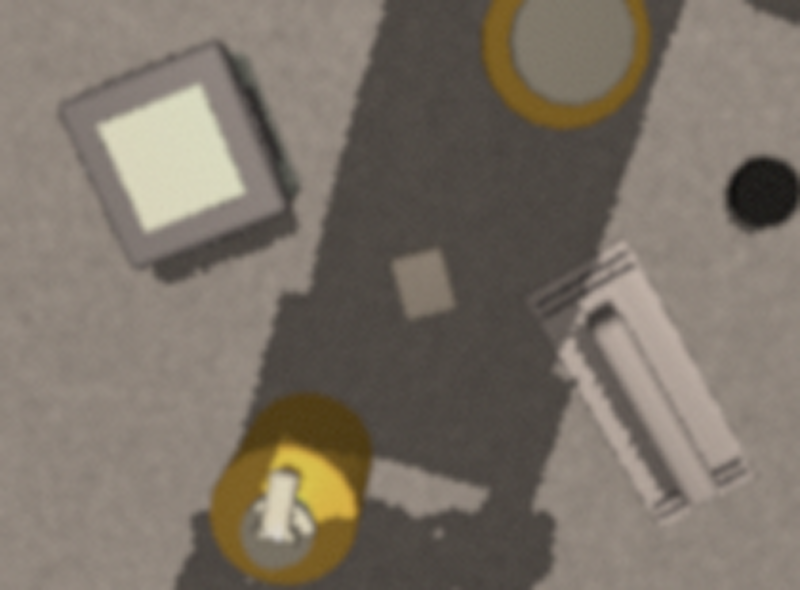

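The crop shows the bottle's shoulder circle centred at about (204.5,194.4) full-image, the square lid corners clearly, and the scraper bar's top stripe from (290,146) to (314,190).

```bash
cat > go.py <<'E'
from h import *
def go(P,psi=None):
    s=env.observe();R=np.array(s["tool_rot"]);d=R.T@(np.array(P)-s["position"])
    y=np.degrees(np.arctan2(R[1,1],R[0,1]))
    print("pos",np.round(s["position"],4),"psi",round(y,1),"t",s["time_s"],"-> units of 40mm",np.round(d/.04,2),"n",round(np.linalg.norm(d)/.04,1), "" if psi is None else f"roll units {-(psi-y)/5:.2f}")
E
python3 - <<'E'
from go import *
import pickle
c=pickle.load(open("w2.pkl","rb"))
q=lambda x,y:(130+x/3.8095,60+y/3.8065)
L=[plane(c,*q(*p),.06)[:2] for p in [(60,103),(217,40),(293,207),(140,268)]]
ang=lambda a,b:round(float(np.degrees(np.arctan2(*(b-a)[1::-1]))),1)
print("lid",np.round(np.mean(L,0),4),[ang(L[i],L[(i+1)%4]) for i in range(4)],[round(float(np.linalg.norm(L[(i+1)%4]-L[i])),4) for i in range(4)])
P=[plane(c,*q(*p),.004)[:2] for p in [(527,300),(625,243),(755,478),(662,523)]]
print("plate",np.round(np.mean(P,0),4),[ang(P[i],P[(i+1)%4]) for i in range(4)],[round(float(np.linalg.norm(P[(i+1)%4]-P[i])),4) for i in range(4)])
a,b=plane(c,*q(608,318),.044),plane(c,*q(703,498),.044);print("bar",(a+b)/2,np.linalg.norm(a-b),ang(a,b))
B=plane(c,*q(284,512),.074);print("bottle",B,"diam",np.linalg.norm(plane(c,*q(210,512),.074)-plane(c,*q(358,512),.074)))
go([B[0],B[1],.2])
E
```

```text
lid [ 0.4529 -0.2761] [95.5, 7.9, -83.7, -172.9] [0.055, 0.0561, 0.0558, 0.0569]
plate [ 0.5839 -0.1418] [105.8, 16.2, -76.8, -163.1] [0.0425, 0.109, 0.0412, 0.1071]
bar [ 0.5810712  -0.14189466  0.044     ] 0.07697208463361072 14.4
bottle [ 0.57489337 -0.27623764  0.074     ] diam 0.051081429955258814
pos [ 0.5296 -0.1986  0.3324] psi 75.3 t 2.9667 -> units of 40mm [-1.59 -1.59  3.31] n 4.0
```

```bash
python3 -m jog '[{"linear":[-0.265,-0.265,0.55],"roll":0},{"linear":[-0.265,-0.265,0.55],"roll":0},{"linear":[-0.265,-0.265,0.55],"roll":0},{"linear":[-0.265,-0.265,0.55],"roll":0},{"linear":[-0.265,-0.265,0.55],"roll":0},{"linear":[-0.265,-0.265,0.55],"roll":0},{"linear":[0,0,0],"roll":0},{"linear":[0,0,0],"roll":0},{"linear":[0,0,0],"roll":0}]' 0.8 >/dev/null
python3 snap.py w3
python3 - <<'E'
from go import *
import pickle
c=pickle.load(open("w3.pkl","rb"));im=cv2.imread("pics/w3.png");h=cv2.cvtColor(im,cv2.COLOR_BGR2HSV)
m=((h[...,0]>15)&(h[...,0]<32)&(h[...,1]>140)).astype(np.uint8)*255
for k in cv2.findContours(m,0,2)[0]:
    if cv2.contourArea(k)>200:
        x,y,w,hh=cv2.boundingRect(k);print(x,y,w,hh,plane(c,x+w/2,y+hh-w/2,.074),np.linalg.norm(plane(c,x,y+hh-w/2,.074)-plane(c,x+w,y+hh-w/2,.074)))
go([.575,-.276,.04])
E
```

```text
3.7167 [ 0.57520537 -0.27675238  0.20189509] [[-0.967, 0.254, 0.002], [0.254, 0.967, -0.001], [-0.002, -0.001, -1.0]] [ -36.   32.   62.    0.   86. -112.]
223 136 59 69 [ 0.57375869 -0.2762525   0.074     ] 0.05141724546205702
327 0 78 26 [ 0.45609997 -0.15974018  0.074     ] 0.05679473586423387
pos [ 0.5752 -0.2769  0.2023] psi 75.3 t 3.7667 -> units of 40mm [0.02 0.02 4.06] n 4.1
```

View pics/w3.png

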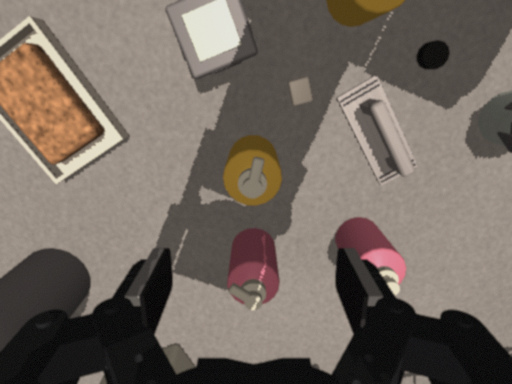

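The bottle is centred between the fingers at (252,175), and two independent measurements put it at (.574,-.276). The pink bottles at (252,260) and (368,245) stay clear of the finger lanes.

```bash
python3 -m jog '[{"linear":[0,0.02,0.7],"roll":0},{"linear":[0.02,0,0.7],"roll":0},{"linear":[0,0,0.7],"roll":0},{"linear":[0,0,0.7],"roll":0},{"linear":[0,0,0.7],"roll":0},{"linear":[0,0,0.2],"roll":0},{"linear":[0,0,0.2],"roll":0},{"linear":[0,0,0.14],"roll":0},{"linear":[0,0,0],"roll":0},{"linear":[0,0,0],"roll":0}]' 0.8 40
python3 -m jog '[{"linear":[0,0,0],"roll":0},{"linear":[0,0,0],"roll":0},{"linear":[0,0,0],"roll":0},{"linear":[0,0,0],"roll":0},{"linear":[0,0,0],"roll":0},{"linear":[0,0,0],"roll":0},{"linear":[0,0,0],"roll":0},{"linear":[0,0,0],"roll":0},{"linear":[0,0,0],"roll":0},{"linear":[0,0,0],"roll":0}]' -1 40
```

```text
time_s: 4.6
position: [0.5748, -0.2773, 0.0399]
tool_rot: [[-0.967, 0.256, 0.002], [0.256, 0.967, -0.001], [-0.002, -0.001, -1.0]]
ft_force: [0.7, 0.3, -0.3]
grip_width: 0.0768
gripper_force: 0.0
time_s: 5.43
position: [0.5747, -0.2773, 0.0397]
tool_rot: [[-0.967, 0.256, 0.002], [0.256, 0.967, -0.001], [-0.002, -0.001, -1.0]]
ft_force: [-0.7, 0.9, 4.8]
grip_width: 0.0505
gripper_force: 41.7
```

```bash
python3 -m jog '[{"linear":[0,0,-0.2],"roll":0},{"linear":[0,0,-0.4],"roll":0},{"linear":[0,0,-0.6],"roll":0},{"linear":[0,0,-0.6],"roll":0},{"linear":[0,0,-0.6],"roll":0},{"linear":[0,0,-0.6],"roll":0},{"linear":[0,0,-0.6],"roll":0},{"linear":[0,0,-0.4],"roll":0},{"linear":[0,0,0],"roll":0},{"linear":[0,0,0],"roll":0}]'
python3 -c "
from go import *
go([.408,.239,.2],75.2)"
```

```text
time_s: 6.27
position: [0.5741, -0.2769, 0.1986]
tool_rot: [[-0.967, 0.256, 0.0], [0.256, 0.967, -0.0], [-0.0, -0.0, -1.0]]
ft_force: [-0.8, -0.4, -2.7]
grip_width: 0.0505
gripper_force: 42.6
pos [ 0.5741 -0.2769  0.1986] psi 75.2 t 6.2667 -> units of 40mm [ 7.31 11.41 -0.04] n 13.5 roll units -0.01
```

```bash
python3 -m jog '[{"linear":[0.2,0.3,0],"roll":0},{"linear":[0.33,0.52,0],"roll":0},{"linear":[0.33,0.52,0],"roll":0},{"linear":[0.33,0.52,0],"roll":0},{"linear":[0.33,0.52,0],"roll":0},{"linear":[0.33,0.52,0],"roll":0},{"linear":[0.33,0.52,0],"roll":0},{"linear":[0.33,0.52,0],"roll":0},{"linear":[0.33,0.52,0],"roll":0},{"linear":[0.33,0.52,0],"roll":0},{"linear":[0.33,0.52,0],"roll":0},{"linear":[0.33,0.52,0],"roll":0}]' >/dev/null
python3 -m jog '[{"linear":[0.33,0.52,0],"roll":0},{"linear":[0.33,0.52,0],"roll":0},{"linear":[0.33,0.52,0],"roll":0},{"linear":[0.33,0.52,0],"roll":0},{"linear":[0.33,0.52,0],"roll":0},{"linear":[0.33,0.52,0],"roll":0},{"linear":[0.33,0.52,0],"roll":0},{"linear":[0.33,0.52,0],"roll":0},{"linear":[0.33,0.52,0],"roll":0},{"linear":[0.33,0.52,0],"roll":0},{"linear":[0.18,0.19,0],"roll":0},{"linear":[0,0,0],"roll":0}]' >/dev/null
python3 -m jog '[{"linear":[0,0,0],"roll":0},{"linear":[0,0,0],"roll":0},{"linear":[0,0,0],"roll":0}]'
python3 snap.py w4; python3 -c "
from go import *
go([.408,.239,.05],75.2)"
```

```text
time_s: 8.52
position: [0.4087, 0.2381, 0.1982]
tool_rot: [[-0.966, 0.257, -0.001], [0.257, 0.966, -0.0], [0.0, -0.001, -1.0]]
ft_force: [1.0, -0.6, -3.2]
grip_width: 0.0506
gripper_force: 42.6
8.5167 [0.40866175 0.23812728 0.19820286] [[-0.966, 0.257, -0.001], [0.257, 0.966, -0.0], [0.0, -0.001, -1.0]] [ 16.  16.  89.  -0.  75. -59.]
pos [0.4087 0.2382 0.1983] psi 75.1 t 8.5667 -> units of 40mm [0.02 0.02 3.71] n 3.7 roll units -0.02
```

View pics/w4.png

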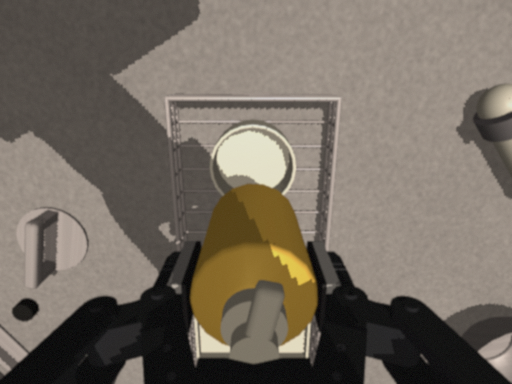

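The bottle is held upright over the cup. The rim spans u 210–295 with its top at v≈124, so its centre is about (252.5,165.5). I'll check that point before descending.

Run:
```python
from go import *
import pickle
c=pickle.load(open("w4.pkl","rb"))
print(plane(c,252.5,165.5,.044),plane(c,210,165,.044),plane(c,295,165,.044),plane(c,252.5,124,.044))
```

```text
[0.4050198  0.23910703 0.044     ] [0.39424511 0.20038258 0.044     ] [0.41484802 0.2780723  0.044     ] [0.36743324 0.24912614 0.044     ]
```

```bash
python3 -m jog '[{"linear":[0.05,0.02,0.3],"roll":0},{"linear":[0,0,0.5],"roll":0},{"linear":[0,0,0.5],"roll":0},{"linear":[0,0,0.5],"roll":0},{"linear":[0,0,0.5],"roll":0},{"linear":[0,0,0.5],"roll":0},{"linear":[0,0,0.4],"roll":0},{"linear":[0,0,0.3],"roll":0},{"linear":[0,0,0.1],"roll":0},{"linear":[0,0,0],"roll":0},{"linear":[0,0,0],"roll":0}]'
python3 -m jog '[{"linear":[0,0,0.05],"roll":0},{"linear":[0,0,0.05],"roll":0},{"linear":[0,0,0],"roll":0}]'
```

```text
time_s: 9.48
position: [0.4071, 0.2401, 0.055]
tool_rot: [[-0.967, 0.256, 0.001], [0.256, 0.967, 0.0], [-0.001, 0.0, -1.0]]
ft_force: [-0.5, 0.5, -3.1]
grip_width: 0.0505
gripper_force: 42.6
time_s: 9.73
position: [0.4067, 0.2403, 0.0507]
tool_rot: [[-0.967, 0.256, 0.001], [0.256, 0.967, 0.0], [-0.0, 0.0, -1.0]]
ft_force: [-0.2, 0.2, -3.5]
grip_width: 0.0507
gripper_force: 42.6
```

```bash
python3 -m jog '[{"linear":[0,0,0.03],"roll":0},{"linear":[0,0,0.02],"roll":0},{"linear":[0,0,0.02],"roll":0},{"linear":[0,0,0],"roll":0},{"linear":[0,0,0],"roll":0}]'
```

```text
time_s: 10.15
position: [0.4068, 0.2403, 0.0487]
tool_rot: [[-0.967, 0.256, 0.001], [0.256, 0.967, 0.0], [-0.001, 0.0, -1.0]]
ft_force: [-4.3, -2.0, 9.6]
grip_width: 0.0504
gripper_force: 43.9
```

Floor contact came at the expected height of .0487. Now release and retreat.

```bash
python3 -m jog '[{"linear":[0,0,0],"roll":0},{"linear":[0,0,0],"roll":0},{"linear":[0,0,0],"roll":0},{"linear":[0,0,0],"roll":0},{"linear":[0,0,0],"roll":0},{"linear":[0,0,0],"roll":0}]' 0.7 40
python3 -m jog '[{"linear":[0,0,-0.3],"roll":0},{"linear":[0,0,-0.5],"roll":0},{"linear":[0,0,-0.7],"roll":0},{"linear":[0,0,-0.8],"roll":0},{"linear":[0,0,-0.8],"roll":0},{"linear":[0,0,-0.7],"roll":0},{"linear":[0,0,0],"roll":0}]'
python3 - <<'E'
from go import *
go([.4529,-.2765,.2],96.5)
for n in ["scene"]: cv2.imwrite("pics/s1.png",optics.get_image(n)[:,:,::-1])
E
```

```text
time_s: 10.65
position: [0.4067, 0.2403, 0.0477]
tool_rot: [[-0.967, 0.256, -0.0], [0.256, 0.967, -0.0], [0.0, -0.0, -1.0]]
ft_force: [1.0, 0.4, -0.3]
grip_width: 0.0724
gripper_force: 0.0
time_s: 11.23
position: [0.4085, 0.2409, 0.2047]
tool_rot: [[-0.967, 0.256, 0.009], [0.256, 0.967, 0.003], [-0.008, 0.005, -1.0]]
ft_force: [-0.1, -0.8, 0.7]
grip_width: 0.0727
gripper_force: 0.0
pos [0.4085 0.2409 0.2047] psi 75.2 t 11.2333 -> units of 40mm [ -4.38 -12.22   0.09] n 13.0 roll units -4.26
```

```bash
python3 -m jog '[{"linear":[-0.28,-0.765,0],"roll":0},{"linear":[-0.28,-0.765,0],"roll":0},{"linear":[-0.28,-0.765,0],"roll":0},{"linear":[-0.28,-0.765,0],"roll":0},{"linear":[-0.28,-0.765,0],"roll":0},{"linear":[-0.28,-0.765,0],"roll":0},{"linear":[-0.28,-0.765,0],"roll":0},{"linear":[-0.28,-0.765,0],"roll":0},{"linear":[-0.28,-0.765,0],"roll":0},{"linear":[-0.28,-0.765,0],"roll":0},{"linear":[-0.28,-0.765,0],"roll":0},{"linear":[-0.28,-0.765,0],"roll":0}]' >/dev/null
python3 -m jog '[{"linear":[-0.28,-0.765,0],"roll":0},{"linear":[-0.28,-0.765,0],"roll":0},{"linear":[-0.28,-0.765,0],"roll":0},{"linear":[-0.28,-0.765,0],"roll":0},{"linear":[0,0,0],"roll":-0.71},{"linear":[0,0,0],"roll":-0.71},{"linear":[0,0,0],"roll":-0.71},{"linear":[0,0,0],"roll":-0.71},{"linear":[0,0,0],"roll":-0.71},{"linear":[0,0,0],"roll":-0.71},{"linear":[0,0,0],"roll":0},{"linear":[0,0,0],"roll":0}]' 0.95 >/dev/null
python3 snap.py w5
python3 - <<'E'
from go import *
import pickle
go([.4529,-.2765,.034],96.5)
c=pickle.load(open("w5.pkl","rb"));im=cv2.imread("pics/w5.png")
g=(im[...,1]>160).astype(np.uint8)*255; g[:, :150]=0;g[300:]=0;g[:,360:]=0
k=max(cv2.findContours(g,0,2)[0],key=cv2.contourArea);r=cv2.minAreaRect(k);print("lab",r)
cs=[plane(c,*p,.06)[:2] for p in cv2.boxPoints(r)]
print(np.round(np.mean(cs,0),4),[round(float(np.degrees(np.arctan2(*(cs[(i+1)%4]-cs[i])[::-1]))),1) for i in range(4)],[round(float(np.linalg.norm(cs[(i+1)%4]-cs[i])),4) for i in range(4)])
E
```

```text
13.2833 [ 0.45429477 -0.27859256  0.19857663] [[-0.994, -0.111, -0.001], [-0.111, 0.994, 0.001], [0.001, 0.002, -1.0]] [ -44.   22.   80.   -0.   78. -141.]
pos [ 0.4544 -0.2787  0.1988] psi 96.4 t 13.3333 -> units of 40mm [0.03 0.05 4.12] n 4.1 roll units -0.03
lab ((304.15606689453125, 224.98553466796875), (18.246862411499023, 20.603748321533203), 8.746162414550781)
[ 0.4995 -0.2235] [-179.3, 86.9, 1.8, -93.3] [0.0214, 0.0174, 0.0215, 0.0178]
```

View pics/w5.png

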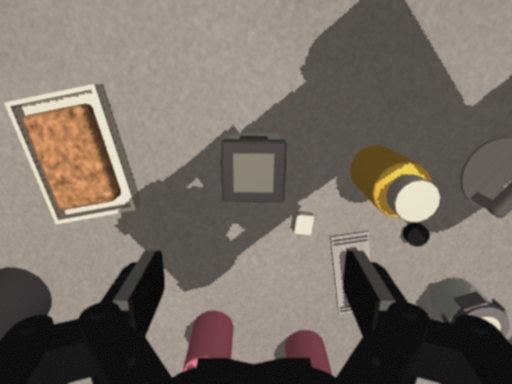

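The lid is square to the picture, with corners (222,139) to (286,202) and centre about (253.5,170.5). The capped bottle at (395,185) is well clear of the right finger.

Run:
```python
from go import *
import pickle
c=pickle.load(open("w5.pkl","rb"))
P=plane(c,253.5,170.5,.06);print(P,np.linalg.norm(plane(c,222,170,.06)-plane(c,286,170,.06)))
go([P[0],P[1],.034])
```

```text
[ 0.45113655 -0.27758226  0.06      ] 0.05764428153895377
pos [ 0.4544 -0.2787  0.1988] psi 96.4 t 13.3333 -> units of 40mm [0.07 0.03 4.12] n 4.1
```

```bash
python3 -m jog '[{"linear":[0.05,0.03,0.6],"roll":0},{"linear":[0,0,0.7],"roll":0},{"linear":[0,0,0.7],"roll":0},{"linear":[0,0,0.7],"roll":0},{"linear":[0,0,0.7],"roll":0},{"linear":[0,0,0.4],"roll":0},{"linear":[0,0,0.2],"roll":0},{"linear":[0,0,0.12],"roll":0},{"linear":[0,0,0],"roll":0},{"linear":[0,0,0],"roll":0}]' 0.95 40
python3 -m jog '[{"linear":[0,0,0],"roll":0},{"linear":[0,0,0],"roll":0},{"linear":[0,0,0],"roll":0},{"linear":[0,0,0],"roll":0},{"linear":[0,0,0],"roll":0},{"linear":[0,0,0],"roll":0},{"linear":[0,0,0],"roll":0},{"linear":[0,0,0],"roll":0}]' -1 40
python3 -m jog '[{"linear":[0,0,-0.2],"roll":0},{"linear":[0,0,-0.4],"roll":0},{"linear":[0,0,-0.6],"roll":0},{"linear":[0,0,-0.6],"roll":0},{"linear":[0,0,-0.6],"roll":0},{"linear":[0,0,-0.6],"roll":0},{"linear":[0,0,-0.6],"roll":0},{"linear":[0,0,-0.4],"roll":0},{"linear":[0,0,0],"roll":0},{"linear":[0,0,0],"roll":0}]'
python3 -c "
from go import *
go([.516,.210,.2],75.2)"
```

```text
time_s: 14.17
position: [0.4528, -0.2782, 0.0357]
tool_rot: [[-0.994, -0.112, 0.001], [-0.112, 0.994, -0.001], [-0.001, -0.001, -1.0]]
ft_force: [0.1, 0.4, -0.6]
grip_width: 0.0835
gripper_force: 0.0
time_s: 14.83
position: [0.4529, -0.2782, 0.036]
tool_rot: [[-0.994, -0.113, 0.002], [-0.113, 0.994, -0.001], [-0.001, -0.002, -1.0]]
ft_force: [-1.0, 1.0, 6.5]
grip_width: 0.0571
gripper_force: 43.0
time_s: 15.67
position: [0.4523, -0.2777, 0.1952]
tool_rot: [[-0.994, -0.113, 0.001], [-0.113, 0.994, -0.001], [-0.001, -0.001, -1.0]]
ft_force: [0.6, 0.0, -1.9]
grip_width: 0.0572
gripper_force: 44.1
pos [ 0.4523 -0.2777  0.1952] psi 96.5 t 15.6667 -> units of 40mm [-2.96 11.94 -0.13] n 12.3 roll units 4.25
```

```bash
python3 -m jog '[{"linear":[-0.08,0.3,0],"roll":0},{"linear":[-0.135,0.543,0],"roll":0},{"linear":[-0.135,0.543,0],"roll":0},{"linear":[-0.135,0.543,0],"roll":0},{"linear":[-0.135,0.543,0],"roll":0},{"linear":[-0.135,0.543,0],"roll":0},{"linear":[-0.135,0.543,0],"roll":0},{"linear":[-0.135,0.543,0],"roll":0},{"linear":[-0.135,0.543,0],"roll":0},{"linear":[-0.135,0.543,0],"roll":0},{"linear":[-0.135,0.543,0],"roll":0},{"linear":[-0.135,0.543,0],"roll":0}]' >/dev/null
python3 -m jog '[{"linear":[-0.135,0.543,0],"roll":0},{"linear":[-0.135,0.543,0],"roll":0},{"linear":[-0.135,0.543,0],"roll":0},{"linear":[-0.135,0.543,0],"roll":0},{"linear":[-0.135,0.543,0],"roll":0},{"linear":[-0.135,0.543,0],"roll":0},{"linear":[-0.135,0.543,0],"roll":0},{"linear":[-0.135,0.543,0],"roll":0},{"linear":[-0.135,0.543,0],"roll":0},{"linear":[-0.135,0.543,0],"roll":0},{"linear":[-0.04,0.24,0],"roll":0},{"linear":[0,0,0],"roll":0}]' >/dev/null
python3 -m jog '[{"linear":[0,0,0],"roll":0.5},{"linear":[0,0,0],"roll":0.7},{"linear":[0,0,0],"roll":0.7},{"linear":[0,0,0],"roll":0.7},{"linear":[0,0,0],"roll":0.7},{"linear":[0,0,0],"roll":0.6},{"linear":[0,0,0],"roll":0.35},{"linear":[0,0,0],"roll":0},{"linear":[0,0,0],"roll":0},{"linear":[0,0,0],"roll":0}]'
python3 snap.py w6; python3 -c "
from go import *
go([.516,.210,.046],75.2)"
```

```text
time_s: 18.5
position: [0.5158, 0.2097, 0.1946]
tool_rot: [[-0.967, 0.255, -0.001], [0.255, 0.967, -0.0], [0.001, -0.0, -1.0]]
ft_force: [0.0, 0.7, -2.7]
grip_width: 0.0569
gripper_force: 44.1
18.5 [0.51582372 0.20966208 0.19461099] [[-0.967, 0.255, -0.001], [0.255, 0.967, -0.0], [0.001, -0.0, -1.0]] [ 10.  24.  77.  -0.  79. -65.]
pos [0.5159 0.2098 0.1947] psi 75.2 t 18.55 -> units of 40mm [-0.    0.01  3.72] n 3.7 roll units 0.01
```

View pics/w6.png

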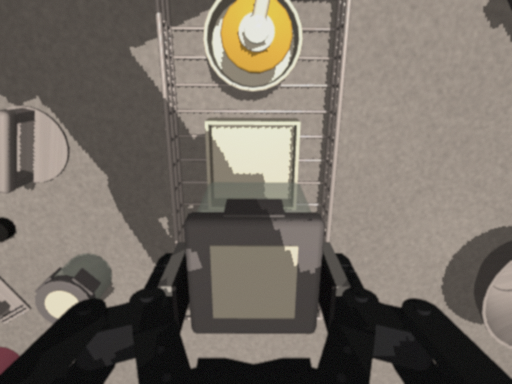

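The bottle stands upright in the cup at (256,33). The held square is aligned above the bin, whose outer top edge spans u 205–300 at v≈121.

Run:
```python
from go import *
import pickle
c=pickle.load(open("w6.pkl","rb"))
a,b=plane(c,205,121,.034),plane(c,300,121,.034);print(a,b,np.linalg.norm(a-b)); print((a+b)/2+.044*np.array([.967,-.256,0]))
```

```text
[0.46154674 0.17855715 0.034     ] [0.48383938 0.26348502 0.034     ] 0.08780493198007333
[0.51524106 0.20975708 0.034     ]
```

```bash
python3 -m jog '[{"linear":[0,0,0.3],"roll":0},{"linear":[0,0,0.5],"roll":0},{"linear":[0,0,0.5],"roll":0},{"linear":[0,0,0.5],"roll":0},{"linear":[0,0,0.5],"roll":0},{"linear":[0,0,0.5],"roll":0},{"linear":[0,0,0.4],"roll":0},{"linear":[0,0,0.25],"roll":0},{"linear":[0,0,0.1],"roll":0},{"linear":[0,0,0.05],"roll":0},{"linear":[0,0,0],"roll":0},{"linear":[0,0,0],"roll":0}]'
python3 -m jog '[{"linear":[0,0,0.04],"roll":0},{"linear":[0,0,0.03],"roll":0},{"linear":[0,0,0.02],"roll":0},{"linear":[0,0,0],"roll":0},{"linear":[0,0,0],"roll":0}]'
```

```text
time_s: 19.55
position: [0.5165, 0.2102, 0.0517]
tool_rot: [[-0.967, 0.255, 0.002], [0.255, 0.967, 0.0], [-0.001, 0.001, -1.0]]
ft_force: [0.8, 1.1, -3.3]
grip_width: 0.0572
gripper_force: 44.0
time_s: 19.97
position: [0.5161, 0.2101, 0.0474]
tool_rot: [[-0.967, 0.255, 0.0], [0.255, 0.967, -0.0], [-0.0, 0.0, -1.0]]
ft_force: [0.1, -0.1, -3.0]
grip_width: 0.0567
gripper_force: 44.0
```

```bash
python3 -m jog '[{"linear":[0,0,0.03],"roll":0},{"linear":[0,0,0.03],"roll":0},{"linear":[0,0,0.02],"roll":0},{"linear":[0,0,0],"roll":0},{"linear":[0,0,0],"roll":0}]'
```

```text
time_s: 20.38
position: [0.5161, 0.2102, 0.045]
tool_rot: [[-0.967, 0.255, 0.001], [0.255, 0.967, -0.0], [-0.001, 0.0, -1.0]]
ft_force: [-2.7, -0.5, 7.5]
grip_width: 0.0569
gripper_force: 45.1
```

```bash
python3 -m jog '[{"linear":[0,0,0],"roll":0},{"linear":[0,0,0],"roll":0},{"linear":[0,0,0],"roll":0},{"linear":[0,0,0],"roll":0},{"linear":[0,0,0],"roll":0},{"linear":[0,0,0],"roll":0}]' 0.85 40
python3 -m jog '[{"linear":[0,0,-0.3],"roll":0},{"linear":[0,0,-0.5],"roll":0},{"linear":[0,0,-0.7],"roll":0},{"linear":[0,0,-0.8],"roll":0},{"linear":[0,0,-0.8],"roll":0},{"linear":[0,0,-0.7],"roll":0},{"linear":[0,0,0],"roll":0},{"linear":[0,0,0],"roll":0}]'
python3 - <<'E'
from go import *
go([.581,-.142,.2],105.5)
E
```

```text
time_s: 20.88
position: [0.5161, 0.2101, 0.044]
tool_rot: [[-0.967, 0.255, -0.0], [0.255, 0.967, -0.0], [0.0, -0.0, -1.0]]
ft_force: [-0.3, 0.1, 0.5]
grip_width: 0.0792
gripper_force: 0.0
time_s: 21.55
position: [0.5164, 0.2102, 0.1974]
tool_rot: [[-0.967, 0.255, 0.003], [0.255, 0.967, 0.001], [-0.003, 0.001, -1.0]]
ft_force: [0.9, -0.4, -0.9]
grip_width: 0.0789
gripper_force: 0.0
pos [0.5164 0.2102 0.1974] psi 75.2 t 21.55 -> units of 40mm [-3.81 -8.1  -0.07] n 9.0 roll units -6.06
```

```bash
python3 -m jog '[{"linear":[-0.318,-0.675,0],"roll":0},{"linear":[-0.318,-0.675,0],"roll":0},{"linear":[-0.318,-0.675,0],"roll":0},{"linear":[-0.318,-0.675,0],"roll":0},{"linear":[-0.318,-0.675,0],"roll":0},{"linear":[-0.318,-0.675,0],"roll":0},{"linear":[-0.318,-0.675,0],"roll":0},{"linear":[-0.318,-0.675,0],"roll":0},{"linear":[-0.318,-0.675,0],"roll":0},{"linear":[-0.318,-0.675,0],"roll":0},{"linear":[-0.318,-0.675,0],"roll":0},{"linear":[-0.318,-0.675,0],"roll":0}]' 0 >/dev/null
python3 -m jog '[{"linear":[0,0,0],"roll":-0.76},{"linear":[0,0,0],"roll":-0.76},{"linear":[0,0,0],"roll":-0.76},{"linear":[0,0,0],"roll":-0.76},{"linear":[0,0,0],"roll":-0.76},{"linear":[0,0,0],"roll":-0.76},{"linear":[0,0,0],"roll":-0.76},{"linear":[0,0,0],"roll":-0.76},{"linear":[0,0,0],"roll":0},{"linear":[0,0,0],"roll":0}]' >/dev/null
python3 snap.py w7; python3 -c "
from go import *
go([.581,-.142,.018],105.5)"
```

```text
23.3833 [ 0.58065727 -0.14195641  0.19487953] [[-0.964, -0.267, -0.002], [-0.267, 0.964, 0.001], [0.002, 0.001, -1.0]] [ -25.   28.   70.    0.   82. -131.]
pos [ 0.5807 -0.142   0.1951] psi 105.5 t 23.4333 -> units of 40mm [-0.01 -0.01  4.43] n 4.4 roll units 0.00
```

View pics/w7.png

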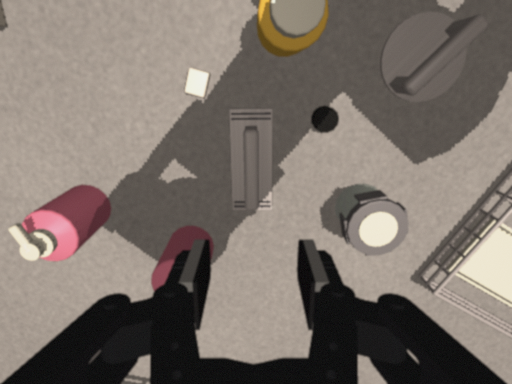

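The scraper is aligned with the tool: plate u 230–271 and v 109–209, bar near u 251. The pink bottle at (185,250) and the jar at (375,225) are outside the gripper's footprint.

Run:
```python
from go import *
import pickle
c=pickle.load(open("w7.pkl","rb"))
a,b=plane(c,251,109.5,.004),plane(c,251,209.5,.004);print(a,b,(a+b)/2,np.linalg.norm(a-b))
d,e=plane(c,251.5,127,.044),plane(c,252,207,.044);print((d+e)/2,np.linalg.norm(d-e),np.degrees(np.arctan2(*(e-d)[1::-1])))
P=((a+b)/2+(d+e)/2)/2
go([P[0],P[1],.018])
```

```text
[ 0.53106567 -0.15687179  0.004     ] [ 0.63577468 -0.12803164  0.004     ] [ 0.58342018 -0.14245171  0.004     ] 0.1086081558522927
[ 0.57949946 -0.14255791  0.044     ] 0.07762518942982335 15.787904204851097
pos [ 0.5807 -0.142   0.1951] psi 105.5 t 23.4333 -> units of 40mm [-0.02 -0.02  4.43] n 4.4
```

```bash
python3 -m jog '[{"linear":[-0.02,-0.02,0.6],"roll":0},{"linear":[0,0,0.7],"roll":0},{"linear":[0,0,0.7],"roll":0},{"linear":[0,0,0.7],"roll":0},{"linear":[0,0,0.7],"roll":0},{"linear":[0,0,0.4],"roll":0},{"linear":[0,0,0.3],"roll":0},{"linear":[0,0,0.2],"roll":0},{"linear":[0,0,0.1],"roll":0},{"linear":[0,0,0],"roll":0},{"linear":[0,0,0],"roll":0}]' 0 50
python3 -m jog '[{"linear":[0,0,0],"roll":0},{"linear":[0,0,0],"roll":0},{"linear":[0,0,0],"roll":0},{"linear":[0,0,0],"roll":0},{"linear":[0,0,0],"roll":0},{"linear":[0,0,0],"roll":0},{"linear":[0,0,0],"roll":0},{"linear":[0,0,0],"roll":0}]' -1 50
```

```text
time_s: 24.35
position: [0.5823, -0.1428, 0.0206]
tool_rot: [[-0.963, -0.269, 0.001], [-0.269, 0.963, -0.0], [-0.001, -0.001, -1.0]]
ft_force: [0.2, -0.6, 0.5]
grip_width: 0.0423
gripper_force: 0.0
time_s: 25.02
position: [0.5824, -0.1429, 0.0209]
tool_rot: [[-0.963, -0.269, 0.001], [-0.269, 0.963, -0.001], [-0.001, -0.001, -1.0]]
ft_force: [-0.3, -1.2, 6.5]
grip_width: 0.0128
gripper_force: 51.6
```

```bash
python3 -m jog '[{"linear":[0,0,-0.2],"roll":0},{"linear":[0,0,-0.4],"roll":0},{"linear":[0,0,-0.6],"roll":0},{"linear":[0,0,-0.6],"roll":0},{"linear":[0,0,-0.6],"roll":0},{"linear":[0,0,-0.6],"roll":0},{"linear":[0,0,-0.6],"roll":0},{"linear":[0,0,-0.4],"roll":0},{"linear":[0,0,0],"roll":0},{"linear":[0,0,0],"roll":0}]'
python3 -c "
from go import *
go([.624,.181,.18],163)"
```

```text
time_s: 25.85
position: [0.5818, -0.1425, 0.1801]
tool_rot: [[-0.963, -0.269, 0.0], [-0.269, 0.963, -0.0], [-0.0, -0.0, -1.0]]
ft_force: [-0.5, -0.4, -2.5]
grip_width: 0.0131
gripper_force: 50.5
pos [ 0.5818 -0.1425  0.1801] psi 105.6 t 25.85 -> units of 40mm [-3.19  7.5   0.  ] n 8.2 roll units -11.47
```

```bash
python3 -m jog '[{"linear":[-0.15,0.35,0],"roll":0},{"linear":[-0.25,0.59,0],"roll":0},{"linear":[-0.25,0.59,0],"roll":0},{"linear":[-0.25,0.59,0],"roll":0},{"linear":[-0.25,0.59,0],"roll":0},{"linear":[-0.25,0.59,0],"roll":0},{"linear":[-0.25,0.59,0],"roll":0},{"linear":[-0.25,0.59,0],"roll":0},{"linear":[-0.25,0.59,0],"roll":0},{"linear":[-0.25,0.59,0],"roll":0},{"linear":[-0.25,0.59,0],"roll":0},{"linear":[-0.25,0.59,0],"roll":0}]' >/dev/null
python3 -m jog '[{"linear":[-0.2,0.47,0],"roll":0},{"linear":[-0.09,0.19,0],"roll":0},{"linear":[0,0,0],"roll":-0.4},{"linear":[0,0,0],"roll":-0.7},{"linear":[0,0,0],"roll":-0.7},{"linear":[0,0,0],"roll":-0.7},{"linear":[0,0,0],"roll":-0.7},{"linear":[0,0,0],"roll":-0.7},{"linear":[0,0,0],"roll":-0.7},{"linear":[0,0,0],"roll":-0.7},{"linear":[0,0,0],"roll":-0.7},{"linear":[0,0,0],"roll":-0.7}]' >/dev/null
python3 -m jog '[{"linear":[0,0,0],"roll":-0.7},{"linear":[0,0,0],"roll":-0.7},{"linear":[0,0,0],"roll":-0.7},{"linear":[0,0,0],"roll":-0.7},{"linear":[0,0,0],"roll":-0.7},{"linear":[0,0,0],"roll":-0.7},{"linear":[0,0,0],"roll":-0.5},{"linear":[0,0,0],"roll":0},{"linear":[0,0,0],"roll":0},{"linear":[0,0,0],"roll":0}]'
python3 snap.py w8; python3 -c "
from go import *
go([.624,.181,.03],163)"
```

```text
time_s: 28.68
position: [0.6238, 0.1805, 0.1794]
tool_rot: [[-0.3, -0.954, -0.001], [-0.954, 0.3, -0.0], [0.001, 0.001, -1.0]]
ft_force: [0.2, 0.2, -2.2]
grip_width: 0.0131
gripper_force: 50.5
28.6833 [0.62381369 0.18054924 0.17943767] [[-0.3, -0.954, -0.001], [-0.954, 0.3, -0.0], [0.001, 0.001, -1.0]] [   6.   34.   62.   -0.   84. -157.]
pos [0.6239 0.1806 0.1796] psi 162.6 t 28.7333 -> units of 40mm [-0.01 -0.    3.74] n 3.7 roll units -0.09
```

```bash
python3 -m jog '[{"linear":[0,0,0.3],"roll":0},{"linear":[0,0,0.5],"roll":0},{"linear":[0,0,0.5],"roll":0},{"linear":[0,0,0.5],"roll":0},{"linear":[0,0,0.5],"roll":0},{"linear":[0,0,0.5],"roll":0},{"linear":[0,0,0.4],"roll":0},{"linear":[0,0,0.25],"roll":0},{"linear":[0,0,0.1],"roll":0},{"linear":[0,0,0.05],"roll":0},{"linear":[0,0,0],"roll":0},{"linear":[0,0,0],"roll":0}]'
python3 -m jog '[{"linear":[0,0,0.04],"roll":0},{"linear":[0,0,0.03],"roll":0},{"linear":[0,0,0.02],"roll":0},{"linear":[0,0,0],"roll":0},{"linear":[0,0,0],"roll":0}]'
```

```text
time_s: 29.73
position: [0.6246, 0.1807, 0.0371]
tool_rot: [[-0.299, -0.954, 0.002], [-0.954, 0.299, 0.0], [-0.001, -0.002, -1.0]]
ft_force: [-0.0, -0.7, -2.6]
grip_width: 0.0127
gripper_force: 50.5
time_s: 30.15
position: [0.6241, 0.1806, 0.0326]
tool_rot: [[-0.299, -0.954, 0.0], [-0.954, 0.299, -0.0], [-0.0, -0.0, -1.0]]
ft_force: [0.0, 0.4, -1.8]
grip_width: 0.0128
gripper_force: 50.5
```

```bash
python3 -m jog '[{"linear":[0,0,0.03],"roll":0},{"linear":[0,0,0.02],"roll":0},{"linear":[0,0,0.02],"roll":0},{"linear":[0,0,0],"roll":0},{"linear":[0,0,0],"roll":0}]'
```

```text
time_s: 30.57
position: [0.6241, 0.1806, 0.0299]
tool_rot: [[-0.299, -0.954, 0.0], [-0.954, 0.299, 0.0], [-0.0, -0.0, -1.0]]
ft_force: [-1.1, -0.7, 0.7]
grip_width: 0.0133
gripper_force: 50.8
```

```bash
python3 -m jog '[{"linear":[0,0,0.02],"roll":0},{"linear":[0,0,0],"roll":0},{"linear":[0,0,0],"roll":0}]'
python3 -m jog '[{"linear":[0,0,0],"roll":0},{"linear":[0,0,0],"roll":0},{"linear":[0,0,0],"roll":0},{"linear":[0,0,0],"roll":0},{"linear":[0,0,0],"roll":0},{"linear":[0,0,0],"roll":0}]' -0.1 40
python3 -m jog '[{"linear":[0,0,-0.2],"roll":0},{"linear":[0,0,-0.5],"roll":0},{"linear":[0,0,-0.7],"roll":0},{"linear":[0,0,-0.8],"roll":0},{"linear":[0,0,-0.8],"roll":0},{"linear":[0,0,-0.8],"roll":0},{"linear":[0,0,-0.8],"roll":0},{"linear":[0,0,-0.8],"roll":0},{"linear":[0,0,-0.8],"roll":0},{"linear":[0,0,0],"roll":0}]'
python3 -m jog '[{"linear":[0.8,0,0],"roll":0.5},{"linear":[0.8,0,0],"roll":0.5},{"linear":[0.8,0,0],"roll":0.5},{"linear":[0,0,0],"roll":0},{"linear":[0,0,0],"roll":0},{"linear":[0,0,0],"roll":0}]'
python3 snap.py w9
python3 - <<'E'
from h import *
im=optics.get_image("scene")[:,:,::-1]; cv2.imwrite("pics/s2.png",im)
w=cv2.imread("pics/w9.png")
x=np.vstack([np.hstack([cv2.resize(im[100:250,100:400],(400,200)),cv2.resize(optics.get_image("side")[110:260,80:380,::-1],(400,200))]),cv2.resize(w,(800,600))[:380]])
cv2.imwrite("pics/fin.png",x)
E
```

```text
time_s: 30.82
position: [0.6242, 0.1806, 0.0299]
tool_rot: [[-0.299, -0.954, 0.001], [-0.954, 0.299, -0.0], [-0.0, -0.001, -1.0]]
ft_force: [-2.4, -1.4, 6.3]
grip_width: 0.013
gripper_force: 51.7
time_s: 31.32
position: [0.6241, 0.1806, 0.0288]
tool_rot: [[-0.299, -0.954, -0.0], [-0.954, 0.299, 0.0], [-0.0, 0.0, -1.0]]
ft_force: [0.0, -0.5, 0.2]
grip_width: 0.0382
gripper_force: 0.0
time_s: 32.15
position: [0.6253, 0.1808, 0.2849]
tool_rot: [[-0.298, -0.954, 0.012], [-0.954, 0.299, 0.001], [-0.005, -0.012, -1.0]]
ft_force: [0.3, -0.3, 1.5]
grip_width: 0.0381
gripper_force: 0.0
time_s: 32.65
position: [0.5916, 0.0907, 0.2773]
tool_rot: [[-0.42, -0.907, 0.001], [-0.907, 0.42, 0.0], [-0.001, -0.0, -1.0]]
ft_force: [-0.0, 0.4, -0.3]
grip_width: 0.0381
gripper_force: 0.0
32.65 [0.59155145 0.09072823 0.27732135] [[-0.42, -0.907, 0.001], [-0.907, 0.42, 0.0], [-0.001, -0.0, -1.0]] [  -3.   25.   61.    0.   94. -158.]
```

View pics/fin.png

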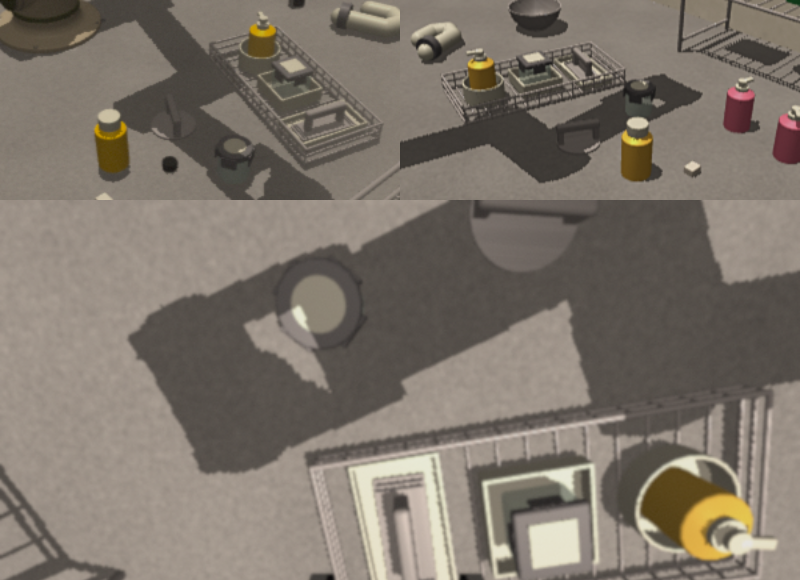

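All three items stand in their inserts, and the look-alikes are undisturbed. One quick numeric check, then I'll hand in.

Run:
```python
from h import *
import pickle
c=pickle.load(open("w9.pkl","rb")); q=lambda x,y:(x/1.5625,(y-200)/1.5625)
T={"bin":(.516,.210),"cup":(.4065,.239)}
for n,p,z in [("bin",(554,542),.069),("cup",(716,526),.083)]:
    P=plane(c,*q(*p),z); print(n,np.round(P[:2],3),np.round(P[:2]-T[n],3))
print(env.observe()["time_s"]); print(env.close_job())
```

```text
bin [0.515 0.212] [-0.001  0.002]
cup [0.407 0.241] [0.    0.002]
32.8
the job is handed in; nothing more can be done
None
```

The pump bottle, square glass and scraper were each set down and released in their inserts, the look-alikes were not disturbed, and I handed the job in at 32.8 s (no verdict was returned).

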